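# Re-tool the snap press and put its dies back in order

## Robot

A 6-joint arm with a two-finger parallel gripper is mounted at the origin on a cart in front of the work surface, level with it; the furniture and walls round the work are solid. World frame = base frame: x ahead of the robot, y to its left, z up, the work surface at z = 0. Lengths are in m, angles in rad, forces in N, time in s.
With the tool pointing down it reaches from about 0.375 to 0.9 m from the base axis. Payload 3.1 kg.
Tool frame: the origin (TCP) lies at the very end of the fingers, on their centre line; the grasp point (between the pads) lies 19 mm behind it; z points along the fingers, y is the line along which they close (so a half turn about z gives the same grasp; the last joint's range is limited). The gripper opens to 87 mm and grips with 3 to 60 N. Pads are 19 mm wide; open, the fingers measure 117 mm over their backs; the gripper's body (75 mm by 190 mm) begins 51 mm behind the grasp point.
Start: joints at [1.093, 0.527, 1.433, -0, 1.181, -0.178], TCP at [0.185, 0.597, 0.223] pointing down, gripper open.
Joint ranges: [-3.08, 3.08], [-0.75, 2.2], [0.22, 2.44], [-1.43, 4.57], [0, 2.65], [-2.85, 2.85]. Speed limits (rad/s): [2.79, 2.79, 3.14, 3.14, 3.14, 3.14].

## Interface

Orientations are given as a unit quaternion [x, y, z, w].
In Python, from rig import robot gives the robot as it stands. The module is installed in compiled form; this text tells all that it offers.
- The arm moves only by the tool play_rows, never from a script. Its argument "steps" is one flat list of numbers, 5 for each row, row after row: the opening, from -1 (shut) to 1 (fully open), then the shift along the tool's x, y, z as a fraction of full scale, then the turn about the tool's z as a fraction of full scale. In form: [claw, tx, ty, tz, twist, claw, tx, ty, tz, twist, ...]. A call has exactly 10 rows; each row shifts and turns the commanded pose from where the row before left it, along the tool's axes as they then stand; what a row does not reach is not made up. Full scale, the value 1, is 0.03 m for a shift and 0.1 rad for a turn. A row lasts 1/10 s, in which the tool goes at most 50 mm and 8.59 degrees, less where a joint would pass 70% of its speed; a pose out of reach is approached as far as the arm can. A call with a number of a shift or a turn outside -1 to 1 is refused whole. A call with a gripper value outside its range is refused whole. The fingers move at their own pace and stop on an object; "grip_force" is the grip in N (left out, the last holds). Time passes only in rows, so rows that do not move let the fingers close, or fill a call up. It gives the time, the measured TCP pose, the force, the opening and the grip force at its end, in the units of the state.
- robot.get_obs(): the state, without advancing time (a new reading comes with each control period).
- robot.camera(name): name is "scene" or "side" or "wrist"; returns a dict with "image" (420x560x3 uint8, red, green, blue), "mtx" (3x3 intrinsics, pixels), "rvec" (rotation vector, rad) and "tvec" (3), from world to camera coordinates, as OpenCV has them. Camera axes: x right, y down, z forward; pixel columns grow to the right and rows downward; lengths in m; the calibration is good to about 2 mm. A picture is of the moment at which its call begins. There is no depth.
- robot.hand_in(): hands the job in; it is judged then, once.
The state is a dict: "time": time; "q": joint angles; "joint_velocities": joint speeds; "joint_torque": joint torques, N m; "position": TCP position; "tool_rot": TCP orientation; "ft_force": force on the tool from outside, world axes, zero at the start; "moment": the same for the moment, N m; "grip_width": finger opening in m; "grip_force": force on a finger pad.
Only numpy, scipy, OpenCV 4.12 (cv2) and the standard library are available. Lean on these libraries where they do the work, as an engineer would, in place of code of your own. Each camera call takes 0.05 s, during which the arm holds its last target. There are 200 camera calls.

## Task

Set the hand press up for the large snaps: seat the large die in the press's pulled-out slide, in place of the small die that is in it now, and push the slide fully home under the ram. The medium and large dies were put away in the wrong blocks, so they stand proud there: at the end the small and the medium die must each sit fully home in the wooden block of its own size, and the large die's block stays empty (it is the only free place while you change them round).

Things in the scene. Friction and masses are not known exactly. Their poses are not given: they have to be found in the camera images.
- die_small: small steel die: a foot 26 mm in diameter and 12 mm tall (tapering to 18 mm over its lowest 4 mm) under a round head 34 mm in diameter and 28 mm tall, 40 mm tall in all, plus a 5 mm nub on top; 0.2 kg. Origin: centre of the foot's underside; z up. It starts seated in the slide of the press. Grip the head by its sides from above (round, any yaw).
- die_medium: medium steel die: the same foot, head 44 mm in diameter and 28 mm tall with a dished top, 40 mm tall in all; 0.33 kg. Origin: centre of the foot's underside. It starts in the small block, where it stands 6 mm proud.
- die_large: large steel die: the same foot, head 54 mm in diameter and 28 mm tall with a ring in its top, 40 mm tall in all; 0.5 kg. Origin: centre of the foot's underside. It starts in the medium block, where it stands 6 mm proud.
- block_small: smallest dark wooden block, 50 x 50 mm, 24 mm tall, fixed on an oak board; the 3 blocks stand in a row in any order, 84 mm apart along their y. Bore 30 mm in diameter right through; round its mouth a recess 38 mm wide, 6 mm deep, for the small head. Origin: centre of underside, z up. Die home: its origin is 6 mm above the block's; head too big for the recess: 12 mm above.
- block_medium: middle-sized dark wooden storage block, 60 x 60 mm, 24 mm tall, same bore, recess 48 mm wide and 6 mm deep. Origin: centre of its underside; same axes.
- block_large: largest dark wooden storage block, 70 x 70 mm, 24 mm tall, same bore, recess 58 mm wide and 6 mm deep; empty at the start. Any die's foot fits the bore. Origin: centre of its underside; same axes. Fixed left of the board stands a drinks machine 0.45 m tall (x 0.43 to 0.73, y 0.14 to 0.28): carry things and bring the arm round in front of it.
- die_seat (a point): centre of the mouth of the die seat, on the flat top of the 68 x 68 mm steel boss of the press's slide (z = 0.046). Bore 30 mm in diameter, 16 mm deep; a seated die's head rests on the boss, its origin 12 mm below this point. x points the way the slide goes home, z up. With the slide out, the press's overhanging head begins 0.1 m beyond this point.
- slide_knob (a point): point (z = 0.070) on the axis of the upright black pull knob at the slide's front end, 115 mm from the seat along its -x; knob 18 mm in diameter, 21 mm at its head, from z = 0.030 to 0.076. x as for the seat. Grip it from above or push it from the front.
- slide (a joint): travel of the slide in m: 0.14 fully out (start), 0 fully home against its stop, seat under the ram; about 3 N of friction, stays where it is left. Press: 0.26 m tall, 0.13 m wide, its lever's ball up to 0.36 m, over its right side; with the slide home its head begins 80 mm beyond the knob. To its right, from y = -0.46, a printer 0.16 m tall.
Mind the look-alikes: they are no part of the job. What is shaped like the die_small but green or red is not meant.

How it is judged:
At the end, for the whole second after the job is handed in: The large die sits home in the slide's seat (within 6 mm of its centre, at most 3 mm short of full depth), the small and the medium die sit home in their own blocks (same tolerances; the large block is left empty), all upright within 7 degrees and at rest, and the slide is home within 6 mm (horizontal distance between die_large and die_seat below 0.006 m and z of die_large in the frame of die_seat below -0.009 m and horizontal distance between die_small and block_small below 0.006 m and z of die_small in the frame of block_small below 0.009 m and horizontal distance between die_medium and block_medium below 0.006 m and z of die_medium in the frame of block_medium below 0.009 m and angle between each of die_large, die_small, die_medium's own z axis and vertical below 0.12 rad and value of joint slide below 0.006 m and linear speed of each of die_large, die_small, die_medium below 0.02 m/s); the robot touches nothing.
It also fails if it takes over 120 s, if anything falls off the work surface, if the arm or the gripper's body presses on something with over 40 N, if the wrist force passes 120 N, or if a joint passes its speed limit or range.

## Working session

There is one attempt and no reset: what is moved stays moved. The work goes in short steps, Python scripts to look and compute and a tool call to move; the robot and the scene stay as the last step left them, time stands still between calls to the robot, and variables do not carry over. Pictures are saved under pics/ and viewed, at most 14 in all, crops included, and the job is handed in when it is done.

Besides the shell and the picture viewer there is one more tool, called after ">>>" as a command line: name --argument value ..., lists and objects as JSON in quotes. play_rows: Moves the arm, as the interface text tells. Shift numbers are shares of 0.03 m and turn numbers shares of 0.1 rad, none past 1 either way. Its arguments: {"type":"object","properties":{"steps":{"type":"array"},"grip_force":{"type":"number"}},"required":["steps"]}

```bash
mkdir -p pics
cat > h.py <<'E'
import numpy as np, cv2
from scipy.spatial.transform import Rotation as R
from rig import robot
def shot(n,f):
    c=robot.camera(n); cv2.imwrite('pics/'+f+'.png',c['image'][:,:,::-1]); 
    np.savez('pics/'+f+'.npz',**{k:np.array(v) for k,v in c.items()}); return c
def load(f): return dict(np.load('pics/'+f+'.npz'))
def ray(c,uv,z):
    Rm=cv2.Rodrigues(np.array(c['rvec'],float))[0]; t=np.array(c['tvec'],float).ravel()
    o=-Rm.T@t; d=Rm.T@np.linalg.inv(c['mtx'])@np.array([uv[0],uv[1],1.])
    return o+d*(z-o[2])/d[2]
def proj(c,p):
    return cv2.projectPoints(np.array(p,float).reshape(-1,3),np.array(c['rvec'],float),np.array(c['tvec'],float),np.array(c['mtx'],float),None)[0].reshape(-1,2)
E
python3 - <<'E'
from h import *
for n in ['scene','side','wrist']:
    c=shot(n,n+'0'); Rm=cv2.Rodrigues(np.array(c['rvec'],float))[0]; print(n,(-Rm.T@np.array(c['tvec']).ravel()).round(3),c['mtx'][0][0])
o=robot.get_obs(); print({k:np.round(v,3) for k,v in o.items()}); print(R.from_quat(o['tool_rot']).as_matrix().round(3))
E
```

```text
scene [-0.043 -0.865  0.731] 524.1596069333646
side [ 0.09  -1.044  0.426] 433.8517789753523
wrist [0.115 0.618 0.384] 329.4710723282359
{'time': np.float64(0.15), 'q': array([ 1.093,  0.528,  1.434, -0.   ,  1.181, -0.178]), 'joint_velocities': array([-0.001, -0.002, -0.004,  0.002,  0.001, -0.001]), 'joint_torque': array([  0.   , -44.043, -17.684,   0.063,   0.055,  -0.   ]), 'position': array([0.184, 0.597, 0.222]), 'tool_rot': array([ 0.149,  0.989, -0.001, -0.   ]), 'ft_force': array([-1.126, -0.271, -0.411]), 'moment': array([ 0.024,  0.008, -0.034]), 'grip_force': np.float64(0.0), 'grip_width': np.float64(0.087)}
[[-0.955  0.295 -0.001]
 [ 0.295  0.955 -0.002]
 [ 0.    -0.002 -1.   ]]
```

View pics/scene0.png

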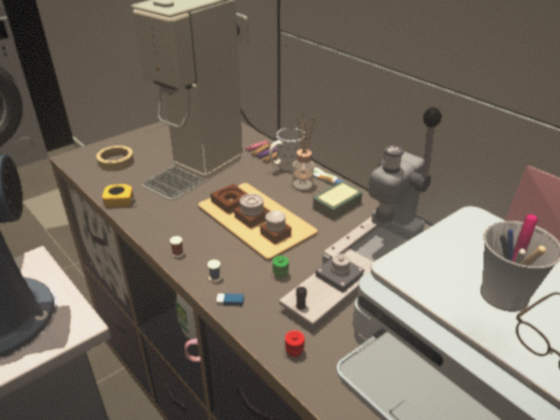

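View pics/side0.png

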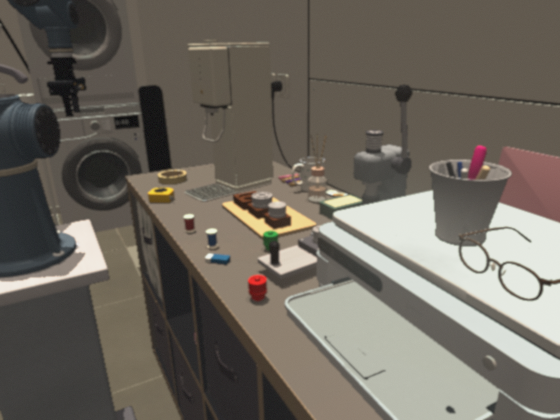

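The scene picture shows the empty large block near (228,198), the large die near (251,204), the medium die near (275,222), the small die in the slide at (341,263) and the knob at (301,297). Look-alikes for the small die: green (281,266), red (295,343), and the small reels at (177,245) and (214,270). The steel-grey one at (341,263) is the one in the slide. I'll check it in a close crop.

Run:
```python
from h import *
im=cv2.imread('pics/scene0.png')[170:350,190:390]
cv2.imwrite('pics/crop0.png',cv2.resize(im,None,fx=4,fy=4,interpolation=cv2.INTER_CUBIC)[:600] if 0 else cv2.resize(im,(660,594),interpolation=cv2.INTER_CUBIC))
```

```text
(no output)
```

View pics/crop0.png

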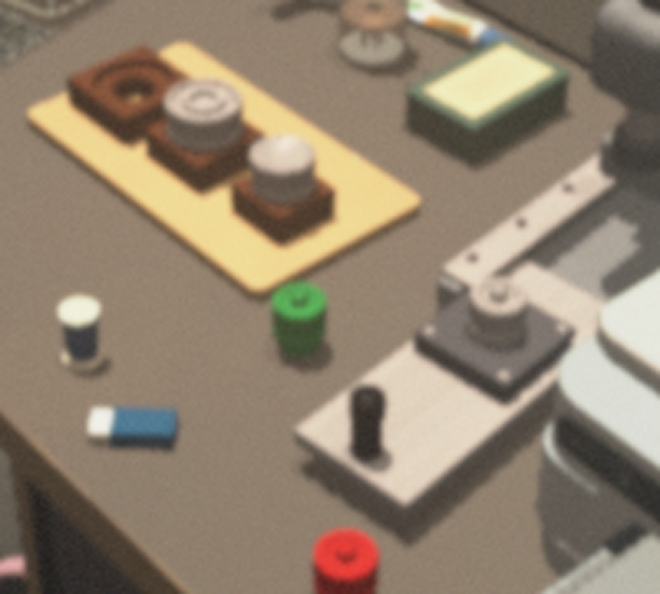

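Run:
```python
from h import *
c=load('scene0'); f=lambda u,v:(u/3.3+190,v/3.3+170)
P=dict(small=((498,298),.074),knob=((367,393),.076),med=((283,155),.062),large=((203,100),.062),lblock=((134,88),.034),green=((299,302),.045),red=((346,552),.045),bosscorner_l=((425,332),.046),bosscorner_r=((571,328),.046),bossfront=((503,382),.046),sl=((298,432),.03),sf=((408,500),.03))
for k,(p,z) in P.items():print(k,ray(c,f(*p),z).round(4))
c=load('wrist0');Rm=cv2.Rodrigues(np.array(c['rvec'],float))[0];o=robot.get_obs();T=R.from_quat(o['tool_rot']).as_matrix()
print('cam axes in tool\n',(T.T@Rm.T).round(3), 'cam pos in tool',(T.T@(-Rm.T@c['tvec'].ravel()-o['position'])).round(3))
```

```text
small [ 0.5468 -0.3613  0.074 ]
knob [ 0.4337 -0.3713  0.076 ]
med [ 0.5549 -0.1587  0.062 ]
large [ 0.5551 -0.0734  0.062 ]
lblock [0.5519 0.0047 0.034 ]
green [ 0.4788 -0.2628  0.045 ]
red [ 0.3685 -0.4272  0.045 ]
bosscorner_l [ 0.5168 -0.333   0.046 ]
bosscorner_r [ 0.585  -0.3872  0.046 ]
bossfront [ 0.5207 -0.3929  0.046 ]
sl [ 0.4161 -0.3344  0.03  ]
sf [ 0.4276 -0.4125  0.03  ]
cam axes in tool
 [[-0.    -0.964 -0.265]
 [ 1.    -0.     0.   ]
 [-0.    -0.265  0.964]] cam pos in tool [ 0.073 -0.    -0.162]
```

>>> play_rows --steps '[1,0,-0.8,0,-1,1,0,-0.8,0,-1,1,0,-0.8,0,-1,1,-0.9,-0.8,0,0,1,-0.9,-0.8,0,0,1,-0.9,-0.8,0,0,1,-0.9,-0.8,0,0,1,-0.9,-0.8,0,0,1,-0.9,-0.8,0,0,1,-0.9,-0.8,0,0]' --grip_force 30

```text
time: 1.15
position: [0.3601, 0.3576, 0.2224]
tool_rot: [-0.0, 1.0, -0.0, -0.0]
ft_force: [0.0, -0.3, -0.3]
grip_width: 0.0868
grip_force: 0.0
```

>>> play_rows --steps '[1,-0.1,-1,0,0,1,-0.1,-1,0,0,1,-0.1,-1,0,0,1,-0.1,-1,0,0,1,-0.1,-1,0,0,1,0,-1,0,0,1,0,-1,0,0,1,0,-1,0,0,1,0,-1,0,0,1,0,-1,0,0]'

```text
time: 2.15
position: [0.3741, 0.0577, 0.2226]
tool_rot: [-0.0, 1.0, 0.0, 0.0]
ft_force: [0.6, 0.1, 0.2]
grip_width: 0.0871
grip_force: 0.0
```

>>> play_rows --steps '[1,-0.6,-0.8,-0.2,0,1,-0.6,-0.8,-0.2,0,1,-0.6,-0.8,-0.2,0,1,-0.6,-0.8,-0.2,0,1,-0.6,-0.8,-0.2,0,1,-0.6,-0.4,0,0,1,-0.6,0,0,0,1,0,0,0,0,1,0,0,0,0,1,0,0,0,0]'

```text
time: 3.15
position: [0.499, -0.0725, 0.2522]
tool_rot: [-0.0, 1.0, 0.0, -0.001]
ft_force: [0.6, -0.8, -0.4]
grip_width: 0.0869
grip_force: 0.0
```

Run:
```python
from h import *
c=shot('wrist','w1'); print(robot.get_obs()['position'])
```

```text
[ 0.4991312  -0.07251806  0.25233977]
```

View pics/w1.png

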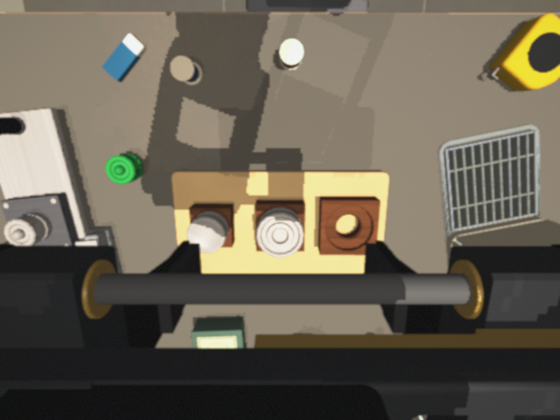

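```bash
cat >> h.py <<'E'
def tri(c1,p1,c2,p2):
    P=lambda c:np.array(c['mtx'])@np.c_[cv2.Rodrigues(np.array(c['rvec'],float))[0],np.array(c['tvec']).reshape(3,1)]
    X=cv2.triangulatePoints(P(c1),P(c2),np.array(p1,float).reshape(2,1),np.array(p2,float).reshape(2,1)); return (X[:3]/X[3]).ravel()
E
python3 - <<'E'
from h import *
s=load('scene0'); w=load('w1'); f=lambda u,v:(u/3.3+190,v/3.3+170)
im=cv2.cvtColor(w['image'],cv2.COLOR_RGB2GRAY)
for b in [(255,205,305,262),(185,207,233,258),(325,200,375,252),(2,210,45,255)]:
    cr=cv2.resize(im[b[1]:b[3],b[0]:b[2]],None,fx=4,fy=4,interpolation=cv2.INTER_CUBIC)
    h=cv2.HoughCircles(cr,cv2.HOUGH_GRADIENT,1.5,30,param1=120,param2=25,minRadius=30,maxRadius=110)
    print([] if h is None else (h[0][:4]/4+[b[0],b[1],0]).round(1).tolist())
for k,a,b in [('large',(203,100),(280,233)),('med',(283,152),(208,232)),('small',(498,296),(22,231)),('hole',(134,88),(348,225))]: print(k,tri(s,f(*a),w,b).round(4))
cr=np.hstack([cv2.resize(w['image'][185:265,180:390],None,fx=3.8,fy=3.8,interpolation=cv2.INTER_CUBIC)])
cv2.imwrite('pics/w1c.png',cr[:,:,::-1])
E
```

```text
[[279.9, 233.7, 20.7], [284.4, 241.2, 21.0], [272.8, 231.1, 15.6], [276.2, 240.8, 20.2]]
[[193.4, 233.8, 10.5], [188.2, 252.2, 12.2], [207.3, 236.1, 8.6]]
[[348.1, 226.4, 11.9], [342.8, 220.1, 13.5]]
[[17.6, 236.4, 17.1], [25.8, 236.4, 9.8], [13.4, 242.8, 24.4], [31.8, 230.1, 15.6]]
large [ 0.5521 -0.0757  0.064 ]
med [ 0.5535 -0.1578  0.0634]
small [ 0.5479 -0.3588  0.0722]
hole [0.5524 0.007  0.0323]
```

View pics/w1c.png

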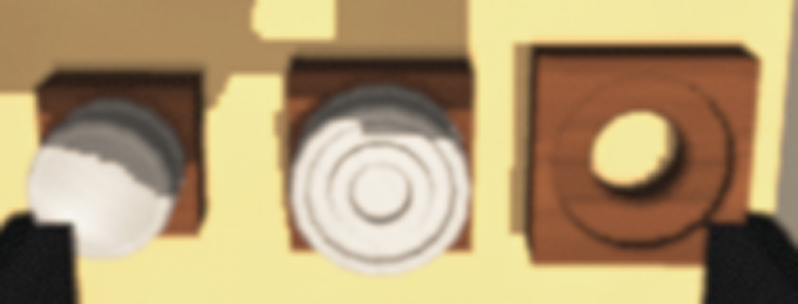

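Run:
```python
from h import *
w=load('w1'); g=lambda u,v:(u/3.8+180,v/3.8+185)
for k,p,z in [('large',(380,193),.064),('med',(101,184),.064),('hole',(645,161),.036),('LBtl',(531,47),.036),('LBtr',(755,60),.036),('LBbl',(531,264),.036)]: print(k,ray(w,g(*p),z).round(4))
```

```text
large [ 0.5529 -0.0747  0.064 ]
med [ 0.5501 -0.1572  0.064 ]
hole [0.5522 0.0094 0.036 ]
LBtl [ 0.515 -0.028  0.036]
LBtr [0.5191 0.0418 0.036 ]
LBbl [ 0.5874 -0.0258  0.036 ]
```

>>> play_rows --steps '[1,0,0,0,0.785,1,0,0,0,0.785,1,0,0,0,0.785,1,0,0,0,0.785,1,0,0,0,0.785,1,0,0,0,0.785,1,0,0,0,0.785,1,0,0,0,0.785,1,0,0,0,0.785,1,0,0,0,0.785]'

```text
time: 4.2
position: [0.4995, -0.0727, 0.2526]
tool_rot: [0.384, 0.923, -0.0, -0.0]
ft_force: [0.8, 0.3, -0.5]
grip_width: 0.0872
grip_force: 0.0
```

```bash
cat >> h.py <<'E'
def go(*t):
    o=robot.get_obs(); T=R.from_quat(o['tool_rot']).as_matrix(); p=np.array(o['position'])
    print('at',p.round(4),'yaw',np.degrees(np.arctan2(T[1,0],T[0,0])).round(1),'F',np.round(o['ft_force'],1),'w',round(float(o['grip_width']),4))
    for q in t:
        q=np.array(q,float); print('to',q,'units',(T.T@(q-p)/.03).round(2)); p=q
E
python3 - <<'E'
from h import *
go((.5525,-.0747,.10),(.5525,-.0747,.040),(.5525,-.0747,.10),(.5522,.0094,.10),(.5522,.0094,.034))
E
```

```text
at [ 0.4995 -0.0727  0.2526] yaw 134.9 F [ 0.8  0.3 -0.5] w 0.0872
to [ 0.5525 -0.0747  0.1   ] units [-1.3   1.21  5.09]
to [ 0.5525 -0.0747  0.04  ] units [-0.  0.  2.]
to [ 0.5525 -0.0747  0.1   ] units [ 0. -0. -2.]
to [0.5522 0.0094 0.1   ] units [1.99 1.97 0.  ]
to [0.5522 0.0094 0.034 ] units [-0.   0.   2.2]
```

>>> play_rows --steps '[1,-0.65,0.6,1,0,1,-0.65,0.6,1,0,1,0,0,1,0,1,0,0,1,0,1,0,0,1,0,1,0,0,0.8,0,1,0,0,0.7,0,1,0,0,0.5,0,1,0,0,0.05,0,1,0,0,0,0]'

```text
time: 5.2
position: [0.553, -0.075, 0.0411]
tool_rot: [0.382, 0.924, -0.0, -0.0]
ft_force: [-0.5, 0.5, 0.4]
grip_width: 0.0868
grip_force: 0.0
```

>>> play_rows --steps '[-1,0,0,0,0,-1,0,0,0,0,-1,0,0,0,0,-1,0,0,0,0,-1,0,0,0,0,-1,0,0,0,0,-1,0,0,0,0,-1,0,0,0,0,-1,0,0,0,0,-1,0,0,0,0]'

```text
time: 6.2
position: [0.5535, -0.0754, 0.0413]
tool_rot: [0.382, 0.924, -0.0, 0.0]
ft_force: [-0.9, -1.1, 5.1]
grip_width: 0.0536
grip_force: 30.0
```

>>> play_rows --steps '[-1,0,0,-0.4,0,-1,0,0,-0.8,0,-1,0.5,0.5,0,0,-1,0.5,0.5,0,0,-1,0.5,0.5,0,0,-1,0.5,0.47,0,0,-1,0,0,0,0,-1,0,0,0.5,0,-1,0,0,0.2,0,-1,0,0,0,0]'

```text
time: 7.2
position: [0.5515, 0.0088, 0.0549]
tool_rot: [0.383, 0.924, -0.0, -0.002]
ft_force: [0.4, -0.3, -4.8]
grip_width: 0.0532
grip_force: 30.0
```

>>> play_rows --steps '[-1,0,0,0.1,0,-1,0,0,0.1,0,-1,0,0,0.1,0,-1,0,0,0.1,0,-1,0,0,0.1,0,-1,0,0,0.1,0,-1,0,0,0.05,0,-1,0,0,0,0,-1,0,0,0,0,-1,0,0,0,0]'

```text
time: 8.2
position: [0.5529, 0.009, 0.0367]
tool_rot: [0.382, 0.924, 0.0, 0.0]
ft_force: [-0.3, 0.9, -4.8]
grip_width: 0.0535
grip_force: 30.0
```

>>> play_rows --steps '[1,0,0,0,0,1,0,0,0,0,1,0,0,0,0,1,0,0,0,0,1,0,0,-0.5,0,1,0,0,-1,0,1,0,0,-1,0,1,-1,-1,0,0,1,-1,-1,0,0,1,-1,-1,0,0]'

```text
time: 9.2
position: [0.5532, -0.1194, 0.1124]
tool_rot: [0.382, 0.924, -0.0, 0.001]
ft_force: [0.6, -0.4, 0.2]
grip_width: 0.0872
grip_force: 0.0
```

Run:
```python
from h import *
shot('wrist','w2')
cv2.imwrite('pics/w2c.png',cv2.resize(load('w2')['image'],(560,420))[:,:,::-1])
go((.5515,-.158,.1125),(.5515,-.158,.042))
```

```text
at [ 0.5547 -0.1269  0.1125] yaw 134.9 F [ 1.5 -4.1 -0.4] w 0.0871
to [ 0.5515 -0.158   0.1125] units [-0.66 -0.81  0.  ]
to [ 0.5515 -0.158   0.042 ] units [0.02 0.   2.35]
```

View pics/w2c.png

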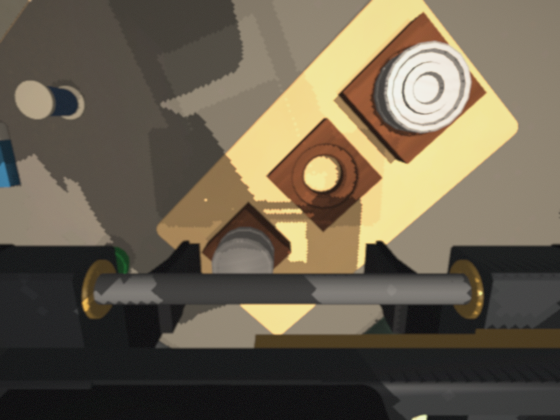

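The large die sits in the large block (425,85), the medium block is empty with its mouth at about (324,177), and the medium die is at (244,255).

Run:
```python
from h import *
w=load('w2')
print(ray(w,(324,177),.036).round(4), ray(w,(427,88),.058).round(4), ray(w,(323,173),.012).round(4))
```

```text
[ 0.5522 -0.0755  0.036 ] [0.5518 0.0082 0.058 ] [ 0.5544 -0.0745  0.012 ]
```

>>> play_rows --steps '[1,-0.33,-0.4,0,0,1,-0.32,-0.4,0,0,1,0,0,0.5,0,1,0,0,0.6,0,1,0,0,0.6,0,1,0,0,0.4,0,1,0,0,0.25,0,1,0,0,0,0,1,0,0,0,0,1,0,0,0,0]'

```text
time: 10.25
position: [0.5503, -0.1493, 0.0418]
tool_rot: [0.382, 0.924, -0.0, 0.001]
ft_force: [0.7, 0.7, 0.6]
grip_width: 0.0874
grip_force: 0.0
```

>>> play_rows --steps '[-1,0,0,0,0,-1,0,0,0,0,-1,0,0,0,0,-1,0,0,0,0,-1,0,0,0,0,-1,0,0,0,0,-1,0,0,0,0,-1,0,0,0,0,-1,0,0,0,0,-1,0,0,0,0]'

```text
time: 11.25
position: [0.5477, -0.1503, 0.0411]
tool_rot: [0.382, 0.924, -0.001, -0.002]
ft_force: [-5.4, -5.7, 3.7]
grip_width: 0.0429
grip_force: 30.0
```

The grip was off-centre because the picture was taken mid-motion. I'll open, shift and grip again.

>>> play_rows --steps '[1,0,0,0,0,1,0,0,0,0,1,0,0,0,0,1,0,0,0,0,1,-0.12,-0.09,0,0,1,-0.12,-0.09,0,0,1,0,0,0,0,1,0,0,0,0,1,0,0,0,0,1,0,0,0,0]'

```text
time: 12.25
position: [0.5509, -0.1579, 0.041]
tool_rot: [0.382, 0.924, 0.0, -0.0]
ft_force: [-0.5, 0.1, 0.3]
grip_width: 0.0867
grip_force: 0.0
```

>>> play_rows --steps '[-1,0,0,0,0,-1,0,0,0,0,-1,0,0,0,0,-1,0,0,0,0,-1,0,0,0,0,-1,0,0,0,0,-1,0,0,0,0,-1,0,0,0,0,-1,0,0,0,0,-1,0,0,0,0]'

```text
time: 13.25
position: [0.5512, -0.1579, 0.041]
tool_rot: [0.382, 0.924, 0.0, 0.0]
ft_force: [1.0, 0.9, -0.8]
grip_width: 0.0434
grip_force: 30.0
```

>>> play_rows --steps '[-1,0,0,-0.4,0,-1,0,0,-0.8,0,-1,0.5,0.5,0,0,-1,0.5,0.5,0,0,-1,0.5,0.5,0,0,-1,0.42,0.49,0,0,-1,0,0,0,0,-1,0,0,0.5,0,-1,0,0,0.2,0,-1,0,0,0,0]'

```text
time: 14.25
position: [0.5514, -0.0754, 0.0553]
tool_rot: [0.383, 0.924, -0.0, -0.001]
ft_force: [-0.3, -0.8, -2.7]
grip_width: 0.0436
grip_force: 30.0
```

>>> play_rows --steps '[-1,0,0,0.1,0,-1,0,0,0.1,0,-1,0,0,0.1,0,-1,0,0,0.1,0,-1,0,0,0.1,0,-1,0,0,0.1,0,-1,0,0,0.05,0,-1,0,0,0,0,-1,0,0,0,0,-1,0,0,0,0]'

```text
time: 15.25
position: [0.5525, -0.0751, 0.0367]
tool_rot: [0.382, 0.924, -0.0, 0.0]
ft_force: [-0.0, 0.8, -2.4]
grip_width: 0.0431
grip_force: 30.0
```

>>> play_rows --steps '[1,0,0,0,0,1,0,0,0,0,1,0,0,0,0,1,0,0,0,0,1,0,0,-0.5,0,1,0,0,-1,0,1,0,0,-1,0,1,0,0,-1,0,1,0,0,-1,0,1,-0.5,-0.8,-0.9,0]'

```text
time: 16.25
position: [0.5462, -0.1005, 0.2002]
tool_rot: [0.381, 0.925, 0.001, 0.0]
ft_force: [0.7, -0.7, 0.0]
grip_width: 0.0869
grip_force: 0.0
```

>>> play_rows --steps '[1,-0.5,-0.8,0,0,1,-0.5,-0.8,0,0,1,-0.5,-0.8,0,0,1,-0.5,-0.8,0,0,1,-0.5,-0.8,0,0,1,-0.5,-0.8,0,0,1,-0.5,-0.9,0,0,1,0,0,0,0,1,0,0,0,0,1,0,0,0,0]'

```text
time: 17.25
position: [0.4994, -0.2967, 0.1984]
tool_rot: [0.382, 0.924, 0.0, -0.0]
ft_force: [0.2, 0.5, 1.1]
grip_width: 0.0867
grip_force: 0.0
```

Run:
```python
from h import *
shot('wrist','w3'); go()
```

```text
at [ 0.4995 -0.2965  0.1985] yaw 135.1 F [ 0.2 -0.6 -0.5] w 0.0871
```

View pics/w3.png

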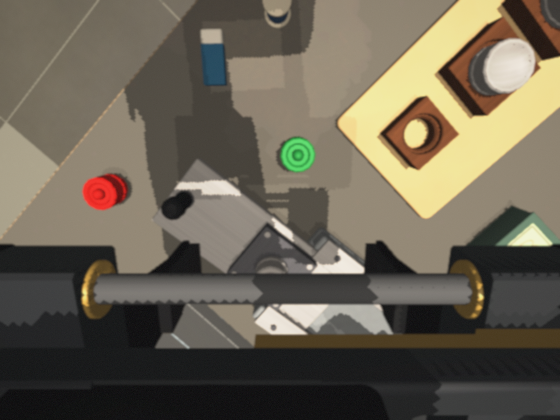

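Run:
```python
from h import *
w=load('w3')
for k,p,z in [('knob',(172,210),.076),('c1',(270,225),.046),('c2',(229,270),.046),('c3',(320,264),.046),('small',(270,265),.074),('sblock',(420,132.5),.036),('edgeA',(198,160),.03),('edgeB',(155,212),.03)]: print(k,ray(w,p,z).round(4))
cr=cv2.resize(w['image'][150:290,140:340],(800,560),interpolation=cv2.INTER_CUBIC); cv2.imwrite('pics/w3c.png',cr[:,:,::-1])
```

```text
knob [ 0.4337 -0.3706  0.076 ]
c1 [ 0.5117 -0.3263  0.046 ]
c2 [ 0.516  -0.3916  0.046 ]
c3 [ 0.578  -0.3199  0.046 ]
small [ 0.5338 -0.3474  0.074 ]
sblock [ 0.5501 -0.1604  0.036 ]
edgeA [ 0.4163 -0.3326  0.03  ]
edgeB [ 0.4203 -0.405   0.03  ]
```

View pics/w3c.png

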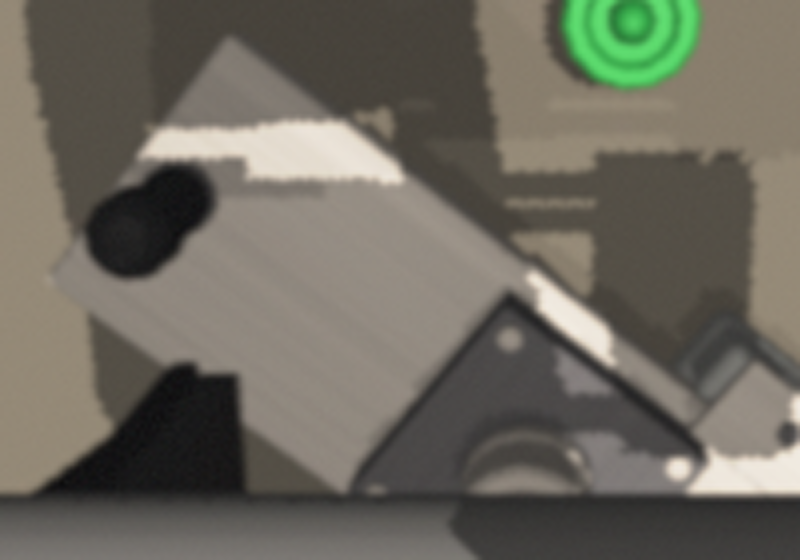

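>>> play_rows --steps '[0.4,-0.5,-0.06,0,0,0.4,-0.5,-0.06,0,0,0.4,-0.5,-0.06,0,0,0.4,-0.5,-0.06,0,0,0.4,-0.48,-0.09,0,0,0.4,0,0,0,0,0.4,0,0,0.5,0,0.4,0,0,0.5,0,0.4,0,0,0,0,0.4,0,0,0,0]'

```text
time: 18.3
position: [0.5449, -0.3561, 0.1685]
tool_rot: [0.382, 0.924, 0.0, -0.001]
ft_force: [-0.4, -0.1, -0.1]
grip_width: 0.0608
grip_force: 0.0
```

>>> play_rows --steps '[0.4,0,0,0.5,0,0.4,0,0,0.5,0,0.4,0,0,0.5,0,0.4,0,0,0.5,0,0.4,0,0,0.5,0,0.4,0,0,0.5,0,0.4,0,0,0.5,0,0.4,0,0,0.38,0,0.4,0,0,0,0,0.4,0,0,0,0]'

```text
time: 19.3
position: [0.5452, -0.3574, 0.0519]
tool_rot: [0.382, 0.924, 0.0, -0.0]
ft_force: [0.3, 0.2, -0.4]
grip_width: 0.0608
grip_force: 0.0
```

>>> play_rows --steps '[-1,0,0,0,0,-1,0,0,0,0,-1,0,0,0,0,-1,0,0,0,0,-1,0,0,0,0,-1,0,0,0,0,-1,0,0,0,0,-1,0,0,0,0,-1,0,0,0,0,-1,0,0,0,0]'

```text
time: 20.3
position: [0.5452, -0.3576, 0.0526]
tool_rot: [0.382, 0.924, -0.0, 0.0]
ft_force: [-1.2, 0.1, 5.1]
grip_width: 0.0333
grip_force: 30.1
```

>>> play_rows --steps '[-1,0,0,-0.3,0,-1,0,0,-0.6,0,-1,0,0,-0.7,0,-1,0,0,-0.7,0,-1,0,0,-0.7,0,-1,0,0,-0.7,0,-1,0,0,-0.5,0,-1,0,0,-0.3,0,-1,0.4,0.42,0,0,-1,0.6,0.6,0,0]'

```text
time: 21.3
position: [0.5451, -0.3139, 0.1862]
tool_rot: [0.383, 0.924, 0.0, -0.0]
ft_force: [0.3, 0.3, -2.2]
grip_width: 0.0335
grip_force: 30.1
```

>>> play_rows --steps '[-1,0.6,0.6,0,0,-1,0.6,0.6,0,0,-1,0.6,0.6,0,0,-1,0.6,0.6,0,0,-1,0.6,0.6,0,0,-1,0.4,0.5,0,0,-1,0.24,0.3,0.6,0,-1,0,0,0.6,0,-1,0,0,0,0,-1,0,0,0,0]'

```text
time: 22.3
position: [0.548, -0.1556, 0.1503]
tool_rot: [0.382, 0.924, 0.0, -0.001]
ft_force: [0.3, -0.2, -2.4]
grip_width: 0.0335
grip_force: 30.1
```

Run:
```python
from h import *
c=shot('scene','s2'); go((.5489,-.1569,.07),(.5489,-.1569,.0366))
cv2.imwrite('pics/s2c.png',cv2.resize(c['image'][130:300,200:400],(700,595),interpolation=cv2.INTER_CUBIC)[:,:,::-1])
```

```text
at [ 0.5487 -0.1562  0.1511] yaw 135.0 F [ 0.3 -1.1 -2. ] w 0.033
to [ 0.5489 -0.1569  0.07  ] units [-0.02 -0.01  2.7 ]
to [ 0.5489 -0.1569  0.0366] units [-0.    0.    1.11]
```

View pics/s2c.png

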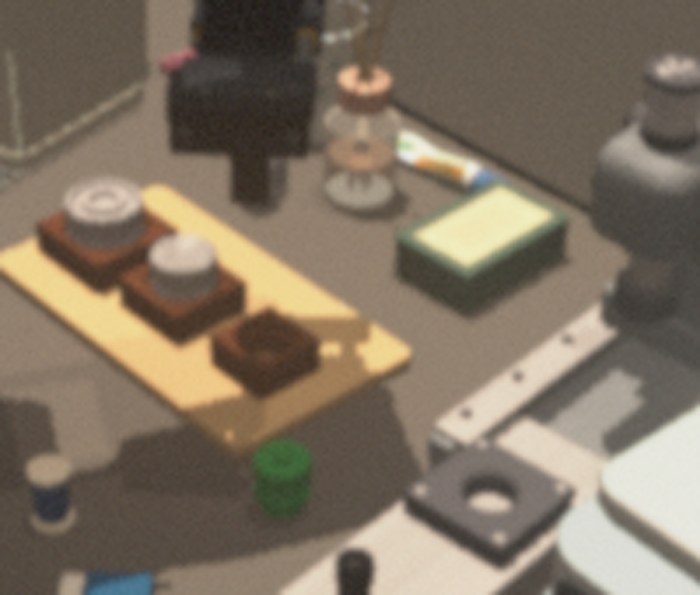

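The picture shows the large and medium dies low in their blocks at (104,200) and (183,262) in the crop, the small block empty at (265,345) and the seat bore at (491,494).

>>> play_rows --steps '[-1,0,-0.02,0.6,0,-1,0,0,0.7,0,-1,0,0,0.7,0,-1,0,0,0.6,0,-1,0,0,0.3,0,-1,0,0,0.1,0,-1,0,0,0.1,0,-1,0,0,0.1,0,-1,0,0,0.1,0,-1,0,0,0.1,0]'

```text
time: 23.35
position: [0.5488, -0.1573, 0.0495]
tool_rot: [0.382, 0.924, -0.0, 0.001]
ft_force: [-0.0, -0.2, -3.6]
grip_width: 0.0333
grip_force: 30.1
```

>>> play_rows --steps '[-1,0,0,0.1,0,-1,0,0,0.1,0,-1,0,0,0.1,0,-1,0,0,0.05,0,-1,0,0,0.05,0,-1,0,0,0,0,-1,0,0,0,0,-1,0,0,0,0,-1,0,0,0,0,-1,0,0,0,0]'

```text
time: 24.35
position: [0.5485, -0.1571, 0.0372]
tool_rot: [0.382, 0.924, 0.0, 0.0]
ft_force: [-0.1, -0.3, -1.9]
grip_width: 0.0331
grip_force: 30.1
```

Run:
```python
from h import *
c=load('s2')
print(ray(c,(200+491/3.5,130+494/3.5),.046),ray(c,(200+266/3.5,130+338/3.5),.036))
go()
```

```text
[ 0.54750478 -0.36157414  0.046     ] [ 0.55509753 -0.15918285  0.036     ]
at [ 0.5485 -0.1571  0.0372] yaw 135.0 F [-0.1 -0.3 -1.9] w 0.0331
```

>>> play_rows --steps '[1,0,0,0,0,1,0,0,0,0,1,0,0,0,0,1,0,0,0,0,1,0,0,-0.4,0,1,0,0,-0.8,0,1,0,0,-0.8,0,1,0,0,-0.8,0,1,0,0,0,0,1,0,0,0,0]'

```text
time: 25.35
position: [0.5487, -0.1573, 0.1222]
tool_rot: [0.382, 0.924, -0.0, 0.001]
ft_force: [-0.7, 0.5, -0.3]
grip_width: 0.0867
grip_force: 0.0
```

>>> play_rows --steps '[1,0.3,0.3,0,0,1,0.6,0.6,0,0,1,0.6,0.6,0,0,1,0.6,0.6,0,0,1,0.6,0.6,0,0,1,0.6,0.6,0,0,1,0.4,0.4,0,0,1,0.25,0.28,0,0,1,0,0,0,0,1,0,0,0,0]'

```text
time: 26.35
position: [0.5487, 0.0111, 0.1207]
tool_rot: [0.382, 0.924, -0.0, -0.0]
ft_force: [-0.8, 0.1, 0.1]
grip_width: 0.0872
grip_force: 0.0
```

Run:
```python
from h import *
c=shot('scene','s3'); go((.5492,.0113,.0375))
cv2.imwrite('pics/s3c.png',cv2.resize(c['image'][150:300,200:380],(700,583),interpolation=cv2.INTER_CUBIC)[:,:,::-1])
```

```text
at [0.5489 0.0107 0.1208] yaw 135.0 F [0.5 0.1 0.7] w 0.087
to [0.5492 0.0113 0.0375] units [0.01 0.02 2.78]
```

View pics/s3c.png

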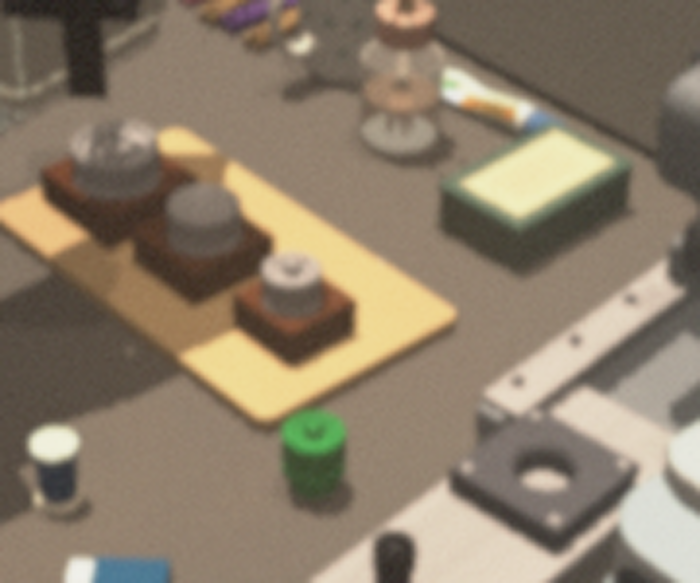

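The small die is home at (292,290), the medium at (203,225) and the large at (115,160) in the crop. Next I'll grip the large die.

>>> play_rows --steps '[1,0,0.01,0.5,0,1,0,0,0.6,0,1,0,0,0.6,0,1,0,0,0.5,0,1,0,0,0.3,0,1,0,0,0.2,0,1,0,0,0.05,0,1,0,0,0,0,1,0,0,0,0,1,0,0,0,0]'

```text
time: 27.4
position: [0.5496, 0.0113, 0.0393]
tool_rot: [0.382, 0.924, 0.0, 0.001]
ft_force: [0.4, 0.8, -0.3]
grip_width: 0.0867
grip_force: 0.0
```

>>> play_rows --steps '[-1,0,0,0,0,-1,0,0,0,0,-1,0,0,0,0,-1,0,0,0,0,-1,0,0,0,0,-1,0,0,0,0,-1,0,0,-0.3,0,-1,0,0,-0.5,0,-1,0,0,-0.5,0,-1,0,0,0,0]' --grip_force 40

```text
time: 28.4
position: [0.5498, 0.0112, 0.0791]
tool_rot: [0.382, 0.924, 0.0, 0.001]
ft_force: [1.5, 0.2, -5.2]
grip_width: 0.0529
grip_force: 40.0
```

Run:
```python
from h import *
go((.5450,-.357,.1),(.5450,-.357,.07))
```

```text
at [0.5498 0.0112 0.0791] yaw 135.0 F [ 1.5  0.2 -5.2] w 0.0529
to [ 0.545 -0.357  0.1  ] units [-8.56 -8.8  -0.69]
to [ 0.545 -0.357  0.07 ] units [ 0. -0.  1.]
```

>>> play_rows --steps '[-1,0,0,-0.6,0,-1,0,0,-0.8,0,-1,0,0,-0.8,0,-1,0,0,-0.8,0,-1,-0.3,-0.3,-0.5,0,-1,-0.6,-0.6,0,0,-1,-0.8,-0.8,0,0,-1,-0.8,-0.8,0,0,-1,-0.8,-0.8,0,0,-1,-0.8,-0.8,0,0]'

```text
time: 29.4
position: [0.5478, -0.1633, 0.1814]
tool_rot: [0.382, 0.924, 0.0, -0.002]
ft_force: [0.1, 0.2, -4.9]
grip_width: 0.0531
grip_force: 40.0
```

>>> play_rows --steps '[-1,-0.8,-0.8,0,0,-1,-0.8,-0.8,0,0,-1,-0.8,-0.8,0,0,-1,-0.7,-0.8,0,0,-1,-0.6,-0.7,0,0,-1,-0.5,-0.5,0,0,-1,-0.28,-0.29,0,0,-1,0,0,0,0,-1,0,0,0,0,-1,0,0,0,0]'

```text
time: 30.4
position: [0.5448, -0.3552, 0.1824]
tool_rot: [0.382, 0.924, 0.001, -0.001]
ft_force: [0.3, 0.4, -5.2]
grip_width: 0.0533
grip_force: 40.0
```

Run:
```python
from h import *
go((.5454,-.3574,.075),(.5454,-.3574,.0553))
```

```text
at [ 0.5448 -0.3552  0.1824] yaw 135.1 F [ 0.3  0.4 -5.2] w 0.0533
to [ 0.5454 -0.3574  0.075 ] units [-0.07 -0.04  3.58]
to [ 0.5454 -0.3574  0.0553] units [-0.   -0.    0.66]
```

>>> play_rows --steps '[-1,-0.06,-0.04,0.4,0,-1,0,0,0.6,0,-1,0,0,0.6,0,-1,0,0,0.6,0,-1,0,0,0.6,0,-1,0,0,0.5,0,-1,0,0,0.2,0,-1,0,0,0.1,0,-1,0,0,0,0,-1,0,0,0,0]'

```text
time: 31.4
position: [0.5459, -0.3598, 0.0755]
tool_rot: [0.382, 0.924, -0.0, 0.001]
ft_force: [0.2, 0.6, -5.7]
grip_width: 0.053
grip_force: 40.0
```

>>> play_rows --steps '[-1,0,0,0.1,0,-1,0,0,0.1,0,-1,0,0,0.1,0,-1,0,0,0.1,0,-1,0,0,0.1,0,-1,0,0,0.05,0,-1,0,0,0.03,0,-1,0,0,0,0,-1,0,0,0,0,-1,0,0,0,0]'

```text
time: 32.4
position: [0.5454, -0.3594, 0.0574]
tool_rot: [0.382, 0.924, -0.0, 0.0]
ft_force: [-0.0, -0.2, -4.8]
grip_width: 0.0531
grip_force: 40.0
```

>>> play_rows --steps '[-1,0,0,0.04,0,0.5,0,0,0,0,0.5,0,0,0,0,0.5,0,0,0,0,0.5,0,0,0,0,0.5,0,0,-0.4,0,0.5,0,0,-0.8,0,0.5,0,0,-0.8,0,0.5,0,0,-0.8,0,0.5,0,0,-0.8,0]'

```text
time: 33.4
position: [0.5455, -0.3594, 0.1662]
tool_rot: [0.382, 0.924, -0.0, 0.001]
ft_force: [1.0, -0.0, -0.7]
grip_width: 0.0649
grip_force: 0.0
```

>>> play_rows --steps '[-1,0.5,-0.3,-0.5,0,-1,0.8,-0.8,0,0,-1,0.8,-0.8,0,0,-1,0.8,-0.8,0,0,-1,0,0,0,0,-1,0,0,0,0,-1,0,0,0,0,-1,0,0,0,0,-1,0,0,0,0,-1,0,0,0,0]'

```text
time: 34.4
position: [0.4271, -0.355, 0.1789]
tool_rot: [0.382, 0.924, 0.0, -0.0]
ft_force: [0.6, 0.6, 0.2]
grip_width: 0.0012
grip_force: 0.0
```

Run:
```python
from h import *
c=shot('scene','s4'); d=shot('wrist','w4'); go()
a=cv2.resize(c['image'][180:330,250:400],(400,400),interpolation=cv2.INTER_CUBIC); b=cv2.resize(d['image'],(400,300))
cv2.imwrite('pics/s4c.png',np.hstack([a,np.vstack([b,0*b[:100]])])[:,:,::-1])
```

```text
at [ 0.4269 -0.355   0.1789] yaw 135.1 F [-0.1  0.9  0.4] w 0.0006
```

View pics/s4c.png

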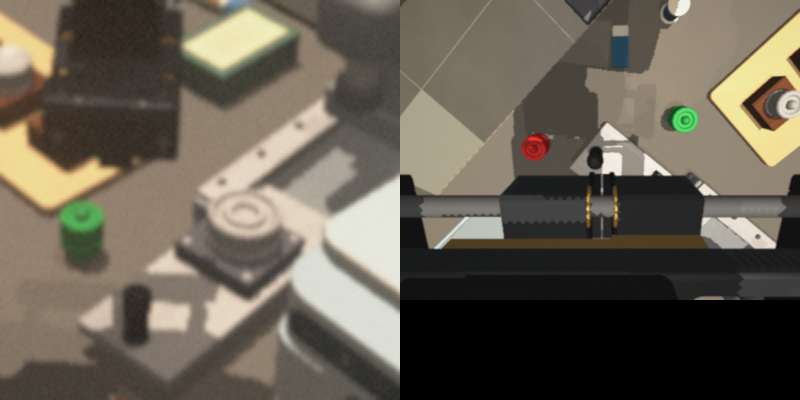

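The large die is seated in the boss (243,215 in the crop). Next I'll push the slide home by its knob.

>>> play_rows --steps '[-0.08,0,0,0,0.9,-0.08,0,0,0,0.9,-0.08,0,0,0,0.9,-0.08,0,0,0,0.9,-0.08,0,0,0,0.9,-0.08,0,0,0,0.9,-0.08,0,0,0,0.9,-0.08,0,0,0,0.82,-0.08,-0.25,-0.9,0,0,-0.08,-0.26,-0.98,0,0]'

```text
time: 35.5
position: [0.3716, -0.3746, 0.179]
tool_rot: [0.68, 0.734, -0.0, 0.0]
ft_force: [0.2, 0.2, -0.4]
grip_width: 0.0403
grip_force: 0.0
```

Run:
```python
from h import *
go((.372,-.3745,.048))
```

```text
at [ 0.3716 -0.3746  0.179 ] yaw 94.4 F [ 0.2  0.2 -0.4] w 0.0403
to [ 0.372  -0.3745  0.048 ] units [0.   0.01 4.37]
```

>>> play_rows --steps '[-0.08,0,0,0.7,0,-0.08,0,0,0.8,0,-0.08,0,0,0.8,0,-0.08,0,0,0.8,0,-0.08,0,0,0.7,0,-0.08,0,0,0.4,0,-0.08,0,0,0.17,0,-0.08,0,0.2,0,0,-0.08,0,0.2,0,0,-0.08,0,0,0,0]'

```text
time: 36.5
position: [0.385, -0.3746, 0.049]
tool_rot: [0.68, 0.733, -0.0, 0.002]
ft_force: [0.2, -0.8, 0.4]
grip_width: 0.0402
grip_force: 0.0
```

>>> play_rows --steps '[-0.08,0,0.2,0,0,-0.08,0,0.2,0,0,-0.08,0,0.2,0,0,-0.08,0,0.2,0,0,-0.08,0,0.2,0,0,-0.08,0,0.2,0,0,-0.08,0,0.2,0,0,-0.08,0,0.2,0,0,-0.08,0,0.2,0,0,-0.08,0,0.2,0,0]'

```text
time: 37.5
position: [0.4434, -0.3685, 0.0477]
tool_rot: [0.68, 0.733, 0.0, -0.001]
ft_force: [-2.8, 2.2, 1.7]
grip_width: 0.0399
grip_force: 1.8
```

>>> play_rows --steps '[-0.08,0,0.23,0,0,-0.08,0,0.23,0,0,-0.08,0,0.23,0,0,-0.08,0,0.23,0,0,-0.08,0,0.23,0,0,-0.08,0,0.23,0,0,-0.08,0,0.23,0,0,-0.08,0,0.23,0,0,-0.08,0,0.23,0,0,-0.08,0,0,0,0]'

```text
time: 38.5
position: [0.5078, -0.3661, 0.0485]
tool_rot: [0.68, 0.733, 0.0, 0.003]
ft_force: [0.3, -0.9, 0.3]
grip_width: 0.0398
grip_force: 0.0
```

Run:
```python
from h import *
c=shot('scene','s5'); go()
a=cv2.resize(c['image'][130:330,250:450],(600,600),interpolation=cv2.INTER_CUBIC)
cv2.imwrite('pics/s5c.png',a[:,:,::-1])
```

```text
at [ 0.5075 -0.3663  0.0486] yaw 94.2 F [ 0.1 -0.4 -0.1] w 0.04
```

View pics/s5c.png

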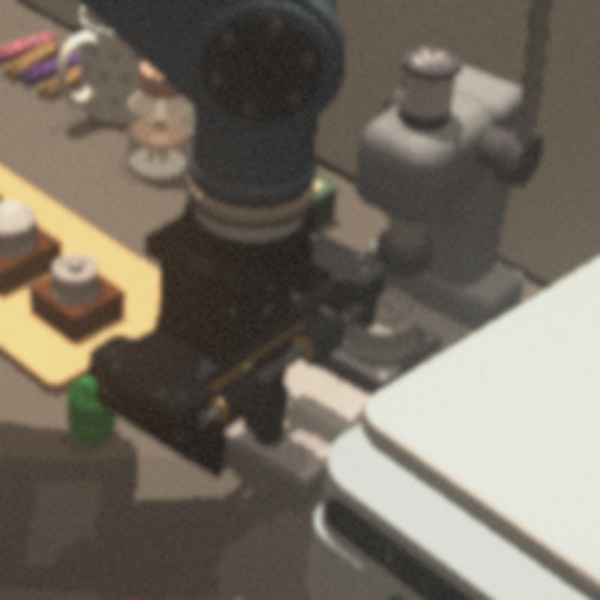

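>>> play_rows --steps '[-0.08,0,0.1,0,0,-0.08,0,0.1,0,0,-0.08,0,0.1,0,0,-0.08,0,0.1,0,0,-0.08,0,0.1,0,0,-0.08,0,0.1,0,0,-0.08,0,0.1,0,0,-0.08,0,0,0,0,-0.08,0,0,0,0,-0.08,0,0,0,0]'

```text
time: 39.55
position: [0.5262, -0.3622, 0.0476]
tool_rot: [0.68, 0.733, 0.0, -0.0]
ft_force: [-0.3, 0.6, 0.3]
grip_width: 0.04
grip_force: 0.0
```

>>> play_rows --steps '[-0.08,0,0.07,0,0,-0.08,0,0.07,0,0,-0.08,0,0.07,0,0,-0.08,0,0.07,0,0,-0.08,0,0,0,0,-0.08,0,0,0,0,-0.08,0,0,0,0,-0.08,0,0,0,0,-0.08,0,0,0,0,-0.08,0,0,0,0]'

```text
time: 40.55
position: [0.5327, -0.3616, 0.0476]
tool_rot: [0.68, 0.733, -0.001, -0.002]
ft_force: [-5.5, 0.0, 2.0]
grip_width: 0.0404
grip_force: 2.9
```

>>> play_rows --steps '[-0.08,0,0.07,0,0,-0.08,0,0.07,0,0,-0.08,0,0,0,0,-0.08,0,0,0,0,-0.08,0,0,0,0,-0.08,0,0,0,0,-0.08,0,0,0,0,-0.08,0,0,0,0,-0.08,0,0,0,0,-0.08,0,0,0,0]'

```text
time: 41.55
position: [0.5329, -0.3615, 0.0476]
tool_rot: [0.68, 0.733, -0.003, -0.005]
ft_force: [-15.9, -2.0, 6.2]
grip_width: 0.0396
grip_force: 8.1
```

>>> play_rows --steps '[-0.08,0,-0.3,0,0,-0.08,0,-0.5,0,0,-0.08,0,-0.7,0,0,-0.08,0,-0.8,0,0,-0.08,0,-0.8,0,0,-0.08,0,-0.8,-0.5,0,-0.08,0,-0.3,-0.8,0,-0.08,0,0,-0.8,0,-0.08,0,0,-0.8,0,-0.08,0,0,-0.8,0]'

```text
time: 42.55
position: [0.4141, -0.3723, 0.1604]
tool_rot: [0.681, 0.733, 0.0, 0.002]
ft_force: [-0.1, -0.9, 0.2]
grip_width: 0.0397
grip_force: 0.0
```

>>> play_rows --steps '[-0.08,0,0,-0.8,0,-0.08,0,0,0,0,-0.08,0,0,0,0,-0.08,0,0,0,0,-0.08,0,0,0,0,-0.08,0,0,0,0,-0.08,0,0,0,0,-0.08,0,0,0,0,-0.08,0,0,0,0,-0.08,0,0,0,0]'

```text
time: 43.55
position: [0.413, -0.3715, 0.1829]
tool_rot: [0.68, 0.733, -0.0, -0.0]
ft_force: [0.3, 0.9, -0.4]
grip_width: 0.0401
grip_force: 0.0
```

Run:
```python
from h import *
c=shot('scene','s6'); go()
print(proj(c,[(.5733,-.360,.076),(.4337,-.370,.076)]).round(1))
a=cv2.resize(c['image'][150:310,220:433],(799,600),interpolation=cv2.INTER_CUBIC)
cv2.imwrite('pics/s6c.png',a[:,:,::-1])
```

```text
at [ 0.4131 -0.3715  0.183 ] yaw 94.2 F [ 0.1  0.3 -0.8] w 0.0399
[[350.  253.4]
 [300.7 288.7]]
```

View pics/s6c.png

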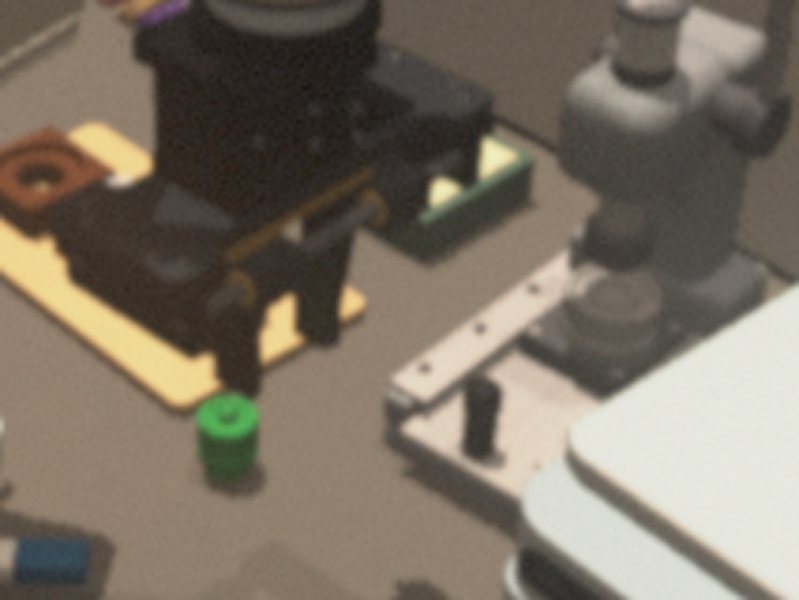

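The knob now sits where a home slide puts it, at (349,252) against a predicted (350,253). The stop was firm at 16 N, and the large die stands under the ram. Handing in.

```bash
python3 -c "
from rig import robot
print(robot.hand_in())"
```

```text
the job is handed in; nothing more can be done
None
```

I handed the job in: the large die is in the slide, which is pushed against its stop; the small and medium dies are in their own blocks and the large block is empty. I judged this from pictures and force readings, and the hand-in gave no verdict.

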